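# Log a sealed sample jar at the bench barcode reader

## Robot

A 6-joint arm with a two-finger parallel gripper is mounted at the origin on the work surface. World frame = base frame: x ahead of the robot, y to its left, z up, the work surface at z = 0. Lengths are in m, angles in rad, forces in N, time in s.
With the tool pointing down it reaches from about 0.275 to 0.775 m from the base axis. Payload 14.6 kg.
Tool frame: the origin (TCP) lies on the centre line of the jaws, within the pads' length; the fingertips stand 25 mm ahead of it and the grasp point (between the pads) lies 6 mm ahead of it; z points along the fingers, y is the line along which they close (so a half turn about z gives the same grasp; the last joint's range is limited). The gripper opens to 85 mm and grips with 20 to 120 N. Pads are 22 mm wide; open, the fingers measure 114 mm over their backs; the gripper's body (76 mm by 85 mm) begins 54 mm behind the grasp point. The pads swing forward as they close: fully open they stand 13 mm farther back than shut.
Start: joints at [1.14, 0.263, -0.048, 1.259, 0, 1.415], TCP at [0.143, 0.505, 0.221] pointing down, gripper open.
Joint ranges: [-2.65, 2.65], [-0.89, 1.7], [-1.18, 1.37], [-2.13, 2.11], [-1.35, 1.29], [-3.14, 3.14]. Speed limits (rad/s): [1.89, 1.89, 2.57, 2.79, 3.14, 3.14].

## Interface

Orientations are given as a unit quaternion [x, y, z, w].
In Python, from cell import r gives the robot as it stands.
- The arm moves only by the shell command python3 -m jog 'ROWS'. ROWS is JSON, a list of rows, each an object of numbers: "tx", "ty", "tz": the shift along the tool's x, y, z in cm; "rx", "ry", "rz": the turn, a rotation vector about the tool's x, y, z in rad; "fingers": the opening, from 0 (shut) to 1 (fully open). In form: [{"tx": .., "ty": .., "tz": .., "rx": .., "ry": .., "rz": .., "fingers": ..}, ...]. A call has 1 to 20 rows; each row is the pose to reach, as a shift and turn from the pose commanded when the call began, along the tool's axes at that moment; what a row does not reach only later rows make up. A row lasts 1/10 s, in which the tool goes at most 50 mm and 8.59 degrees, less where a joint would pass 70% of its speed; a pose out of reach is approached as far as the arm can. A call with a gripper value outside its range is refused whole. The fingers move at their own pace and stop on an object; the grip force is fixed at half the most. Time passes only in rows, so rows that repeat a pose let the fingers close. It gives the time, the measured TCP pose, the force, the opening and the grip force at its end, in the units of the state.
- r.read_state(): the state, without advancing time (a new reading comes with each control period).
- r.get_image(name): name is "scene" or "side" or "wrist"; returns the picture (400x640x3 uint8, red, green, blue); there is no depth.
- r.camera_params(name): a dict with "mtx" (3x3 intrinsics, pixels), "R" (3x3) and "t" (3): a world point X has camera coordinates R X + t. Camera axes: x right, y down, z forward; pixel columns grow to the right and rows downward; lengths in m; the calibration is good to about 2 mm. A picture is of the moment at which its call begins: read the wrist's pose just before it. camera_params takes no time and is no camera call; for the wrist camera it gives the pose at the moment of the call.
- r.finish_job(): hands the job in; it is judged then, once.
Trained networks look in the newest picture that a camera, given by its name, has taken for a name from the list of things; names that differ only in an ending like _2 or _b are one class to them, and where a whole thing is asked for, a point or a joint stands for the part that bears it (a point fixed in the world has none). Each returns a list of dicts, best first, with "conf" (0 to 1); they miss things now and then, are a little off and sometimes report something else, mostly with a low value. They report only what shows in the picture. A call takes as long as a camera call. They do not tell look-alikes from the thing itself.
- r.cut_out(camera, thing): "mask" (400x640 bool, what is visible of it) and "xy" ([column, row] in pixels, amid what is visible of it).
The state is a dict: "time": time; "q": joint angles; "qvel": joint speeds; "joint_efforts": joint torques, N m; "tool_pos": TCP position; "tool_rot": TCP orientation; "contact_force": force on the tool from outside, world axes, zero at the start; "ft_torque": the same for the moment, N m; "grip_width": finger opening in m; "finger_force": force on a finger pad.
Only numpy, scipy, OpenCV 4.12 (cv2) and the standard library are available. Lean on these libraries where they do the work, as an engineer would, in place of code of your own. Each camera call takes 0.05 s, during which the arm holds its last target. There are 200 camera calls.

## Task

Log the sealed sample jar (the tall, narrow one in the tray) at the barcode reader: stand it upright in the middle of the reader's round rest with its barcode label turned squarely to the reader's window, let go of it, then press the trigger on top of the reader all the way down and release it, leaving the jar as it stands. Carry the jar upright, set it down gently, and leave the wide jar, the dish and the tip box where they are.

Things in the scene. Friction and masses are not known exactly. Their poses are not given: they have to be found in the camera images.
- jar: tall narrow sample jar, 65 to 130 g, 74 mm tall: clear body 44 mm across, black ribbed lid 47 mm across (49 over ribs and seal) from 58 to 74 mm up. Origin at the centre of its underside, z up. White barcode label (90 degrees wide, 11 to 51 mm up) on its +x side; a white paper strip 12 mm wide runs from it over the lid to the middle, so seen from above it points to the label side
- jar_label (a point): middle of the barcode label on the jar's surface: 23 mm from the jar's axis along the jar's +x, 31 mm above its foot
- reader: fixed barcode reader: base plate 200 x 116 x 8 mm (48 mm before to 152 mm behind the origin); on it a black round rest, 60 mm across, its top 10 mm above the bench; behind this a white housing 62 mm deep, 86 wide, its top 100 mm up, a dark window facing the rest. Origin on the bench under the rest's centre; x points from rest to window. The jar faces right when its x points along the reader's x
- reader_rest (a point): centre of the top of the round rest, 10 mm above the bench: the jar's foot goes here
- reader_window (a point): centre of the reader's window, 74 mm from the rest's centre along the reader's +x, 43 mm above the bench
- trigger (a joint): travel of the trigger, a black spring push button 28 mm in diameter on top of the reader's housing, 110 mm behind the rest's centre along the reader's +x: 0 m up, 0.006 m fully down (about 4 N); it springs back when released
- trigger_top (a point): centre of the trigger's top face, 122 mm above the bench when up, 10 mm proud of its round collar (44 mm across) on the housing; press straight down
- tray: fixed shallow metal tray in which the jars stand: 270 mm (x) x 190 mm (y), rim 14 mm high, floor 3 mm thick. Origin at the centre of its underside, on the bench
- wide_jar: bystander in the tray: unlabelled wide low jar, 59 mm in diameter at its lid, 48 mm tall; origin at the centre of its underside
- dish: bystander on the bench: closed clear dish, 62 mm in diameter, 14 mm high; origin at the centre of its underside
- tip_box: bystander on the bench: white pipette-tip box 86 mm (x) x 122 mm (y) x 61 mm high; origin at the centre of its underside
There are look-alikes about, which are no part of the job. What is shaped like the jar but orange is not meant.

How it is judged:
On the way, in this order (a step that is already met when the one before it is completed fails the run):
1. the jar stands still, upright and let go, in the middle of the reader's rest, label to the window (horizontal distance between jar and reader_rest below 0.01 m and z of jar in the frame of reader between 0.007 and 0.013 m and angle between jar's own z axis and vertical below 0.08 rad and angle between the x axis of jar and the x axis of reader, either way round below 0.26 rad and x of jar_label in the frame of reader above 0 m and linear speed of jar below 0.02 m/s and angular speed of jar below 0.15 rad/s and contact force between jar and the fingers below 0.1 N), for 0.3 s.
2. the trigger is pressed down (at least 4.5 of its 6 mm) while the jar stands so (all of step 1 and value of joint trigger above 0.0045 m), for 0.05 s.
At the end, for the whole second after the job is handed in: the jar stands still and released on the reader's rest: its axis within 10 mm of the rest's centre, foot on the rest (within 3 mm of its height), upright within 0.08 rad, label facing the window within 0.26 rad (15 degrees), and the trigger is up again (under 1.5 mm) (all of step 1 and value of joint trigger below 0.0015 m); the robot touches nothing.
It fails at once if the sample jar is tipped by more than 0.4 rad (angle between jar's own z axis and vertical above 0.4 rad).
It fails at once if the sample jar is dropped or knocked away (moves untouched by the fingers at over 0.5 m/s, a fall of about 13 mm) (contact force between jar and the fingers below 0.1 N and linear speed of jar above 0.5 m/s).
It fails at once if the sample jar is pressed on the reader with more than 35 N (contact force between jar and reader above 35 N).
It fails at once if the wide jar, the dish or the tip box is moved by more than 20 mm (distance of any of wide_jar, dish, tip_box from where it was at the start of the episode above 0.02 m).
It also fails if it takes over 45 s, if anything falls off the work surface, if the arm or the gripper's body presses on something with over 40 N, if the wrist force passes 120 N, or if a joint passes its speed limit or range.

## Working session

There is one attempt and no reset: what is moved stays moved. The work goes in short steps, Python scripts to look and compute and a shell command to move; the robot and the scene stay as the last step left them, time stands still between calls to the robot, and variables do not carry over. Pictures are saved under pics/ and viewed, at most 10 in all, crops included, and the job is handed in when it is done.

```bash
mkdir -p pics; ls; python3 - <<'E'
from cell import r
import cv2,numpy as np
s=r.read_state(); print(s)
ims=[]
for c in ("scene","side"):
    im=r.get_image(c); cv2.imwrite(f"pics/{c}0.png",im[:,:,::-1])
    p=r.camera_params(c); print(c,np.round(p["mtx"],1).tolist(),np.round(p["R"],3).tolist(),np.round(p["t"],3))
    for th in ("jar","reader","trigger","wide_jar","dish","tip_box"):
        for d in r.cut_out(c,th): print(c,th,round(d["conf"],2),d["xy"],d["mask"].sum())
E
```

```text
pics
{'time': 0.0, 'q': array([ 1.13969614e+00,  2.63551497e-01, -4.89508064e-02,  1.25937821e+00,
       -1.40301204e-05,  1.41552721e+00]), 'qvel': array([-9.53980557e-04, -1.04852952e-03,  1.35954636e-03,  2.99407206e-04,
       -2.14943906e-04, -7.65824952e-05]), 'joint_efforts': array([-3.41485218e-03, -6.37617302e+01,  3.84566188e+01,  1.39017164e-02,
       -1.88837034e-04,  5.69373668e-06]), 'tool_pos': array([0.1428562 , 0.50489712, 0.22080519]), 'tool_rot': array([ 1.37478717e-01,  9.90504573e-01, -5.20990184e-04, -1.49951031e-04]), 'contact_force': array([0.95121948, 0.45119028, 0.35164678]), 'ft_torque': array([0.0303823 , 0.01239426, 0.01174182]), 'finger_force': 0.0, 'grip_width': 0.0856093045427542}
scene [[425.1, 0.0, 321.8], [0.0, 425.1, 205.5], [0.0, 0.0, 1.0]] [[-0.265, 0.964, -0.007], [0.726, 0.195, -0.659], [-0.634, -0.18, -0.752]] [ 0.082 -0.353  1.417]
scene jar 0.98 [450.7, 217.9] 599
scene jar 0.64 [398.9, 157.0] 468
scene jar 0.62 [389.6, 189.6] 550
scene reader 0.71 [233.7, 213.4] 2833
scene wide_jar 0.76 [373.7, 232.9] 645
scene dish 0.9 [301.6, 209.0] 421
scene tip_box 0.96 [293.7, 296.5] 2848
side [[465.1, 0.0, 318.4], [0.0, 465.1, 198.7], [0.0, 0.0, 1.0]] [[-0.888, -0.459, -0.02], [-0.319, 0.646, -0.693], [0.331, -0.61, -0.72]] [0.522 0.194 0.863]
side jar 0.96 [419.2, 327.4] 1090
side jar 0.85 [344.7, 289.6] 969
side jar 0.67 [278.3, 355.7] 1125
side jar 0.15 [353.9, 158.3] 3481
side reader 0.71 [353.3, 157.5] 3478
side trigger 0.68 [339.5, 122.4] 96
side wide_jar 0.69 [285.4, 264.0] 982
side wide_jar 0.33 [351.7, 157.9] 3455
side dish 0.83 [352.5, 213.1] 513
side tip_box 0.66 [233.6, 188.3] 2588
```

View pics/scene0.png

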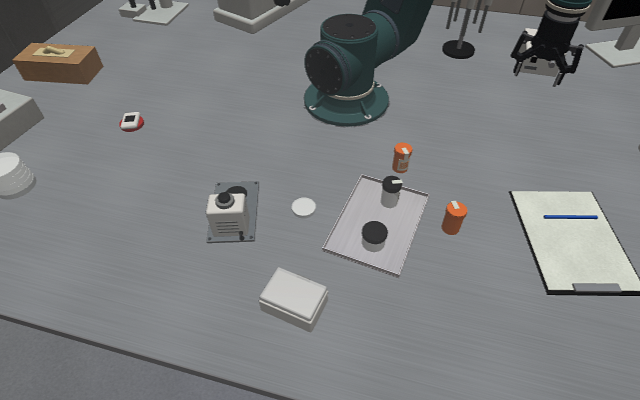

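View pics/side0.png

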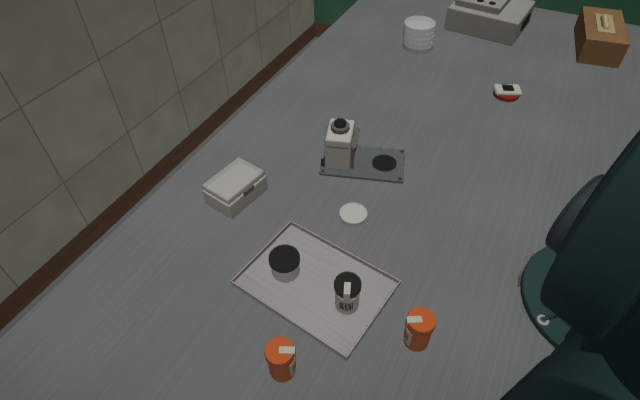

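Candidates: clear jar with black lid and strip at scene (391,190) / side (346,291); orange look-alikes at scene (402,157), (453,218) and side (419,328), (279,359); wide jar at scene (374,233) / side (285,262). I choose the first: it is clear, narrow, in the tray and labelled. The reader is at scene (233,213), with its rest at side (384,163) and its trigger at side (340,124).

```bash
cat > h.py <<'E'
from cell import r
import cv2,numpy as np
from scipy.spatial.transform import Rotation as Ro
def P(c):
    p=r.camera_params(c); return {k:np.array(p[k]) for k in p}
def ray(p,uv):
    d=p["R"].T@np.linalg.solve(p["mtx"],[uv[0],uv[1],1.]); return -p["R"].T@p["t"],d
def plane(p,uv,z):
    o,d=ray(p,uv); return o+d*(z-o[2])/d[2]
def tri(*pu):
    A=0;b=0;L=[]
    for p,uv in pu:
        o,d=ray(p,uv); d=d/np.linalg.norm(d); M=np.eye(3)-np.outer(d,d); A=A+M;b=b+M@o;L.append((M,o))
    X=np.linalg.solve(A,b); return X,[1e3*np.linalg.norm(M@(X-o)) for M,o in L]
def proj(p,X):
    c=p["R"]@X+p["t"]; v=p["mtx"]@c; return v[:2]/v[2]
E
python3 - <<'E'
from h import *
np.set_printoptions(precision=4,suppress=True)
a,b=P("scene"),P("side")
for n,u,v in (("lid",(391.5,183.5),(347.5,284.5)),("trig",(224.5,198),(340,123)),("dish",(303,206),(353,212)),("wide",(374,230),(285,257)),("rest",(237,191),(384.5,163))): print(n,*tri((a,u),(b,v)))
print(plane(b,(384.5,163),.01))
s=cv2.imread("pics/side0.png"); c=cv2.imread("pics/scene0.png")
A=cv2.resize(s[255:325,310:390],(400,350),interpolation=cv2.INTER_CUBIC)
B=cv2.resize(c[165:235,350:430],(400,350),interpolation=cv2.INTER_CUBIC)
cv2.imwrite("pics/crop1.png",np.hstack([A,B]))
w=P("wrist");print(w["mtx"], Ro.from_quat(r.read_state()["tool_rot"]).as_matrix(), -w["R"].T@w["t"], w["R"])
E
```

```text
lid [0.4179 0.2121 0.0689] [np.float64(1.6611847166799045), np.float64(1.6611847166798215)]
trig [ 0.6066 -0.1484  0.1147] [np.float64(0.03405027414457302), np.float64(0.034050274144449756)]
dish [0.5003 0.0034 0.0129] [np.float64(1.2124277291592815), np.float64(1.2124277291592982)]
wide [0.5569 0.1961 0.0471] [np.float64(1.6333442232227047), np.float64(1.6333442232226603)]
rest [ 0.4978 -0.1784  0.0139] [np.float64(3.306098412395107), np.float64(3.306098412395195)]
[ 0.4995 -0.178   0.01  ]
[[301.6745   0.     320.3494]
 [  0.     301.6745 197.9527]
 [  0.       0.       1.    ]] [[-0.9622  0.2723  0.    ]
 [ 0.2723  0.9622 -0.    ]
 [-0.     -0.     -1.    ]] [0.0615 0.5283 0.3731] [[ 0.2716  0.9624  0.0008]
 [ 0.9095 -0.2569  0.3268]
 [ 0.3147 -0.088  -0.9451]]
```

View pics/crop1.png

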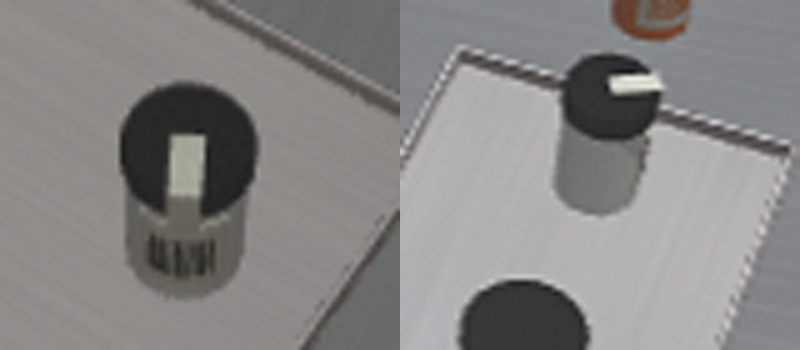

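The crop confirms it: a clear jar with a black lid, the paper strip running from the lid's middle (scene (392,182), side (347.8,282)) to the lid edge (scene (402,182), side (347,294)), and the barcode beneath. Next I work out the hover move.

```bash
cat >> h.py <<'E'
def todelta(pos,yaw=None):
    "tool-frame shift in cm and turn about tool z for tool-down target; yaw=world angle of tool x, deg"
    s=r.read_state(); R=Ro.from_quat(s["tool_rot"]).as_matrix()
    o=[np.round(R.T@(np.array(pos)-s["tool_pos"])*100,2)]
    if yaw is not None:
        c,sn=np.cos(np.radians(yaw)),np.sin(np.radians(yaw))
        T=np.array([[c,sn,0],[sn,-c,0],[0,0,-1]]); o.append(np.round(Ro.from_matrix(R.T@T).as_rotvec(),4))
    return o
E
python3 - <<'E'
from h import *
a,b=P("scene"),P("side")
X=tri((a,(392,182.2)),(b,(347.8,282)));Y=tri((a,(402.4,181.6)),(b,(347,294)))
print(X,Y)
l=Y[0]-X[0];yaw=np.degrees(np.arctan2(l[1],l[0]));print(yaw)
print(todelta([X[0][0],X[0][1],.22],yaw))
E
```

```text
(array([0.41833652, 0.21200886, 0.0749507 ]), [np.float64(0.6367840870780264), np.float64(0.6367840870780549)]) (array([0.40939469, 0.23597911, 0.07540252]), [np.float64(0.17484820696396694), np.float64(0.17484820696396802)])
110.45744512105388
[array([-34.48, -20.71,   0.13]), array([-0.    ,  0.    ,  0.9379])]
```

```bash
python3 -m jog '[{"tx":-34.5,"ty":-20.7,"tz":0,"rz":0.938,"fingers":1},{"tx":-34.5,"ty":-20.7,"tz":0,"rz":0.938,"fingers":1},{"tx":-34.5,"ty":-20.7,"tz":0,"rz":0.938,"fingers":1},{"tx":-34.5,"ty":-20.7,"tz":0,"rz":0.938,"fingers":1},{"tx":-34.5,"ty":-20.7,"tz":0,"rz":0.938,"fingers":1},{"tx":-34.5,"ty":-20.7,"tz":0,"rz":0.938,"fingers":1},{"tx":-34.5,"ty":-20.7,"tz":0,"rz":0.938,"fingers":1},{"tx":-34.5,"ty":-20.7,"tz":0,"rz":0.938,"fingers":1},{"tx":-34.5,"ty":-20.7,"tz":0,"rz":0.938,"fingers":1},{"tx":-34.5,"ty":-20.7,"tz":0,"rz":0.938,"fingers":1},{"tx":-34.5,"ty":-20.7,"tz":0,"rz":0.938,"fingers":1},{"tx":-34.5,"ty":-20.7,"tz":0,"rz":0.938,"fingers":1},{"tx":-34.5,"ty":-20.7,"tz":0,"rz":0.938,"fingers":1},{"tx":-34.5,"ty":-20.7,"tz":0,"rz":0.938,"fingers":1}]'
python3 - <<'E'
from h import *
s=r.read_state();w=P("wrist");im=r.get_image("wrist")
np.savez("w1.npz",**w);cv2.imwrite("pics/w1.png",im[:,:,::-1])
print(s["q"],s["qvel"].round(3),s["tool_pos"],Ro.from_quat(s["tool_rot"]).as_matrix()[:,0])
print(proj(w,np.array([.4183,.212,.077])))
E
```

```text
[ 1.13969279e+00  2.63088687e-01 -4.83121441e-02  1.25940837e+00
 -2.89922817e-05  1.41549695e+00] [-0.001  0.    -0.     0.001 -0.    -0.002] [0.14297786 0.50514688 0.22127969] [-9.62206519e-01  2.72320791e-01 -2.66524286e-05]
[171.10005222 419.92915013]schema error: expected keys tx, ty, tz, rx, ry, rz, fingers
```

View pics/w1.png

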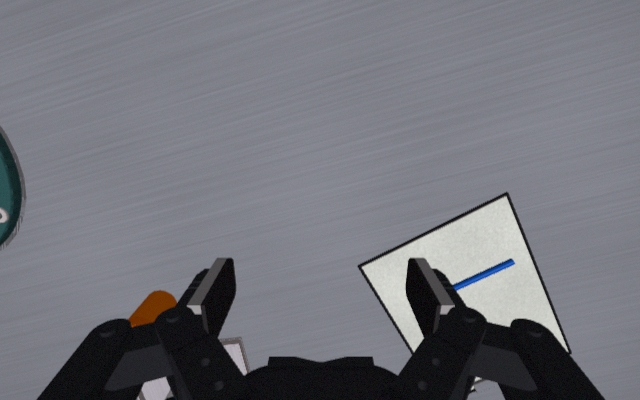

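The call was refused because every key is needed. The wrist picture shows the start pose: fingers at (215,300) and (430,300), with the bench and clipboard behind. I'll send the rows again with all keys.

```bash
python3 -m jog '[{"tx":-34.5,"ty":-20.7,"tz":0,"rx":0,"ry":0,"rz":0.938,"fingers":1},{"tx":-34.5,"ty":-20.7,"tz":0,"rx":0,"ry":0,"rz":0.938,"fingers":1},{"tx":-34.5,"ty":-20.7,"tz":0,"rx":0,"ry":0,"rz":0.938,"fingers":1},{"tx":-34.5,"ty":-20.7,"tz":0,"rx":0,"ry":0,"rz":0.938,"fingers":1},{"tx":-34.5,"ty":-20.7,"tz":0,"rx":0,"ry":0,"rz":0.938,"fingers":1},{"tx":-34.5,"ty":-20.7,"tz":0,"rx":0,"ry":0,"rz":0.938,"fingers":1},{"tx":-34.5,"ty":-20.7,"tz":0,"rx":0,"ry":0,"rz":0.938,"fingers":1},{"tx":-34.5,"ty":-20.7,"tz":0,"rx":0,"ry":0,"rz":0.938,"fingers":1},{"tx":-34.5,"ty":-20.7,"tz":0,"rx":0,"ry":0,"rz":0.938,"fingers":1},{"tx":-34.5,"ty":-20.7,"tz":0,"rx":0,"ry":0,"rz":0.938,"fingers":1},{"tx":-34.5,"ty":-20.7,"tz":0,"rx":0,"ry":0,"rz":0.938,"fingers":1},{"tx":-34.5,"ty":-20.7,"tz":0,"rx":0,"ry":0,"rz":0.938,"fingers":1},{"tx":-34.5,"ty":-20.7,"tz":0,"rx":0,"ry":0,"rz":0.938,"fingers":1},{"tx":-34.5,"ty":-20.7,"tz":0,"rx":0,"ry":0,"rz":0.938,"fingers":1}]'
python3 - <<'E'
from h import *
s=r.read_state();w=P("wrist");im=r.get_image("wrist")
np.savez("w1.npz",**w);cv2.imwrite("pics/w2.png",im[:,:,::-1])
print(s["q"],s["qvel"].round(3),s["tool_pos"],Ro.from_quat(s["tool_rot"]).as_matrix()[:,0])
print(proj(w,np.array([.4183,.212,.077])))
E
```

```text
time: 2.15
tool_pos: [0.4181, 0.2127, 0.2214]
tool_rot: [0.57, 0.822, 0.0, 0.0]
contact_force: [0.3, 0.3, 0.1]
grip_width: 0.0853
finger_force: 0.0
[ 2.96539526e-01  1.67198985e-01 -1.76449584e-01  1.22700642e+00
  4.84548150e-05  1.50895312e+00] [-0.006  0.002  0.001  0.001 -0.    -0.   ] [0.41810494 0.21267224 0.2213655 ] [-3.50760183e-01  9.36465318e-01  3.96270883e-05]
[320.31796887 182.34001336]
```

View pics/w2.png

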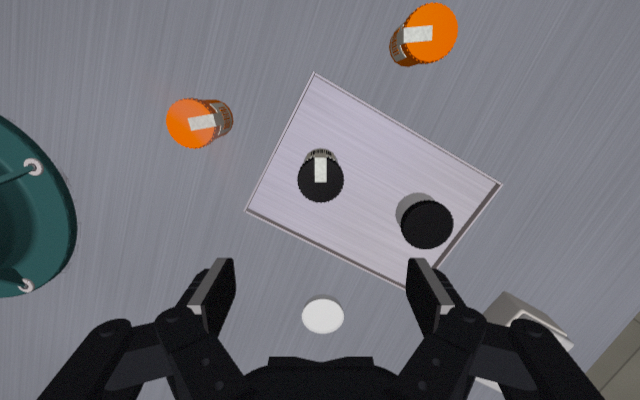

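The wrist view shows the jar lid centred near (321,180), its strip running straight up to (320,155) along tool +x, with nothing beside it that the fingers would hit (wide jar at (425,223)). I'll refine it numerically.

```bash
python3 - <<'E'
from h import *
w=dict(np.load("w1.npz"));im=cv2.imread("pics/w2.png")
sub=im[140:215,285:360].astype(int)
m=(sub.max(2)<60).astype(np.uint8)
c=max(cv2.findContours(m,0,cv2.CHAIN_APPROX_NONE)[0],key=len)
h=cv2.convexHull(c);(x,y),rad=cv2.minEnclosingCircle(c);print("lid",x+285,y+140,rad)
st=((sub.min(2)>170)).astype(np.uint8); ys,xs=np.nonzero(st)
k=(abs(xs-36)<12)&(ys>8)&(ys<46); 
cs=sorted(cv2.findContours(st,0,cv2.CHAIN_APPROX_NONE)[0],key=len)
for q in cs:
    if 15<len(q)<120: print("strip",[np.array(cv2.minAreaRect(q)[0])+[285,140],cv2.minAreaRect(q)[1:]])
u=(x+285,y+140)
print(plane(w,u,.077)); print(tri((w,u),(P("scene"),(392,182.2)),(P("side"),(347.8,282))))
for v in ((320.5,183),(320.5,157)): print(plane(w,v,.077))
E
```

```text
lid 320.07668685913086 178.6840476989746 23.13947868347168
[0.41671325 0.21552913 0.077     ]
(array([0.41770783, 0.21297843, 0.07458367]), [np.float64(1.9988503444380388), np.float64(1.5278578128364548), np.float64(0.924625056649646)])
[0.41872024 0.2114095  0.077     ]
[0.40928529 0.23652784 0.077     ]
```

```bash
python3 -m jog '[{"tx":0,"ty":0,"tz":4,"rx":0,"ry":0,"rz":0,"fingers":1},{"tx":0,"ty":0,"tz":8,"rx":0,"ry":0,"rz":0,"fingers":1},{"tx":0,"ty":0,"tz":11,"rx":0,"ry":0,"rz":0,"fingers":1},{"tx":0,"ty":0,"tz":13,"rx":0,"ry":0,"rz":0,"fingers":1},{"tx":0,"ty":0,"tz":14.8,"rx":0,"ry":0,"rz":0,"fingers":1},{"tx":0,"ty":0,"tz":14.8,"rx":0,"ry":0,"rz":0,"fingers":1},{"tx":0,"ty":0,"tz":14.8,"rx":0,"ry":0,"rz":0,"fingers":1},{"tx":0,"ty":0,"tz":14.8,"rx":0,"ry":0,"rz":0,"fingers":0.6},{"tx":0,"ty":0,"tz":14.8,"rx":0,"ry":0,"rz":0,"fingers":0.4},{"tx":0,"ty":0,"tz":14.8,"rx":0,"ry":0,"rz":0,"fingers":0.4},{"tx":0,"ty":0,"tz":14.8,"rx":0,"ry":0,"rz":0,"fingers":0.4},{"tx":0,"ty":0,"tz":14.8,"rx":0,"ry":0,"rz":0,"fingers":0.4},{"tx":0,"ty":0,"tz":14.8,"rx":0,"ry":0,"rz":0,"fingers":0.4},{"tx":0,"ty":0,"tz":14.8,"rx":0,"ry":0,"rz":0,"fingers":0.4}]'
python3 - <<'E'
from h import *
s=r.read_state();print(s["tool_pos"],s["grip_width"],s["finger_force"])
E
```

```text
time: 3.6
tool_pos: [0.4186, 0.212, 0.0733]
tool_rot: [0.57, 0.821, -0.0, -0.0]
contact_force: [-0.2, -0.5, 0.6]
grip_width: 0.0343
finger_force: 0.0
[0.41855532 0.21202611 0.07329167] 0.0342840167067749 0.0
```

The fingers passed 49 mm with no force, so something is off. I'll look.

```bash
python3 - <<'E'
from h import *
a=r.get_image("wrist");b=r.get_image("side")
cv2.imwrite("pics/w3.png",np.hstack([a[60:400,120:520],cv2.resize(b[200:370,240:440],(400,340))])[:,:,::-1])
print(r.read_state()["finger_force"],r.read_state()["grip_width"])
E
```

```text
0.0 0.03413006401318946
```

View pics/w3.png

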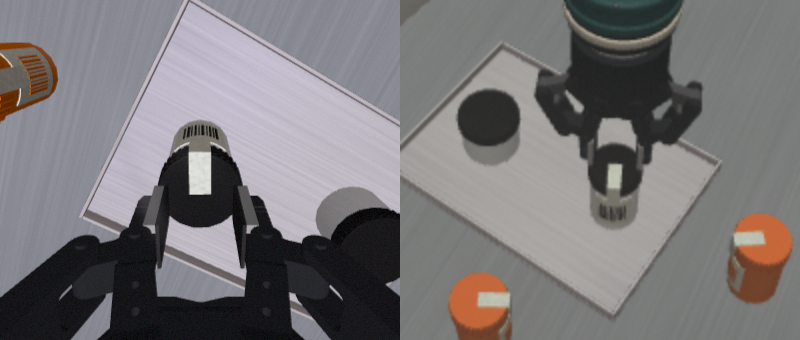

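The wrist crop shows the pad tips (crop (155,190) and (240,190)) level with the near side of the lid (centre (200,185)). The side crop shows both fingers behind or above the lid at (615,165). I'll check where the calibration says the tips are.

```bash
python3 - <<'E'
from h import *
s=r.read_state();w=P("wrist");b=P("side");R=Ro.from_quat(s["tool_rot"]).as_matrix();p=s["tool_pos"]
for z in (0,.006,.025,.05,):
  for y in (-.017,0,.017):
    X=p+R@[0,y,z]; u=proj(w,X)-[120,60]; v=(proj(b,X)-[240,200])*2+[400,0]; print(z,y,u.round(),v.round())
for z in (.003,.061,.077):
    X=np.array([.418,.2125,z]); print("jar",z,(proj(w,X)-[120,60]).round(),((proj(b,X)-[240,200])*2+[400,0]).round())
E
```

```text
0 -0.017 [171. 192.] [635. 166.]
0 0 [201. 192.] [616. 164.]
0 0.017 [231. 192.] [597. 163.]
0.006 -0.017 [172. 187.] [635. 170.]
0.006 0 [201. 187.] [616. 168.]
0.006 0.017 [230. 187.] [597. 167.]
0.025 -0.017 [174. 173.] [634. 182.]
0.025 0 [201. 173.] [615. 180.]
0.025 0.017 [227. 173.] [596. 178.]
0.05 -0.017 [177. 158.] [633. 197.]
0.05 0 [200. 158.] [614. 195.]
0.05 0.017 [224. 158.] [596. 193.]
jar 0.003 [200. 147.] [614. 207.]
jar 0.061 [200. 181.] [616. 173.]
jar 0.077 [200. 194.] [616. 163.]
```

```bash
python3 -m jog '[{"tx":0,"ty":0,"tz":0,"rx":0,"ry":0,"rz":0,"fingers":0.3},{"tx":0,"ty":0,"tz":0,"rx":0,"ry":0,"rz":0,"fingers":0.2},{"tx":0,"ty":0,"tz":0,"rx":0,"ry":0,"rz":0,"fingers":0.2},{"tx":0,"ty":0,"tz":0,"rx":0,"ry":0,"rz":0,"fingers":0.2}]'
python3 - <<'E'
from h import *
a=r.get_image("wrist");b=r.get_image("side")
cv2.imwrite("pics/w4.png",np.hstack([a[60:400,120:520],cv2.resize(b[235:320,297:397],(400,340),interpolation=cv2.INTER_CUBIC)])[:,:,::-1])
E
```

```text
time: 4.1
tool_pos: [0.4186, 0.212, 0.0733]
tool_rot: [0.57, 0.821, 0.0, 0.0]
contact_force: [0.0, 1.0, 0.0]
grip_width: 0.0168
finger_force: 0.0
```

View pics/w4.png

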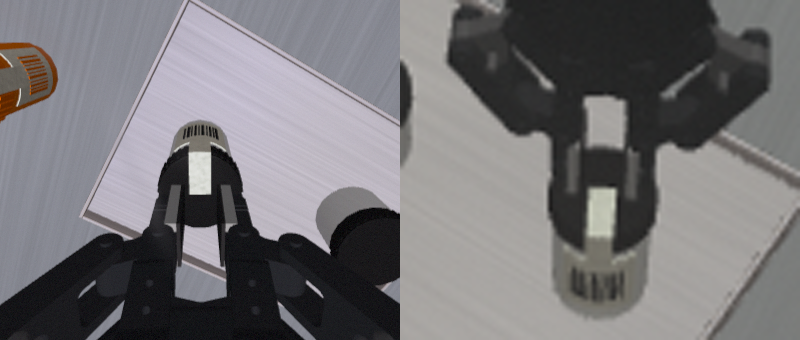

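The pads are closed above the lid: tips at wrist crop (176,185) and (228,185), side crop (573,195) and (630,200). Nothing has been touched. The tips stand higher than stated, so I'll triangulate them.

```bash
python3 - <<'E'
from h import *
s=r.read_state();w=P("wrist");b=P("side");R=Ro.from_quat(s["tool_rot"]).as_matrix();p=s["tool_pos"]
for u,v in (((176,185),(630,200)),((228,185),(573,195))):
    X,e=tri((w,np.array(u)+[120,60]),(b,[297+(v[0]-400)/4,235+v[1]/4])); print(X,e,"tool",R.T@(X-p)*1e3)
print(-w["R"].T@w["t"]-p, s["q"])
E
```

```text
[0.40375155 0.2158203  0.08061398] [np.float64(0.7743082508838107), np.float64(0.774308250883775)] tool [  8.72822109 -12.53969188  -7.34841409]
[0.42848996 0.2248193  0.08016723] [np.float64(1.0681770115347073), np.float64(1.068177011534555)] tool [ 8.51453141 13.78379118 -6.90201963]
[-0.02980567  0.07925805  0.15185649] [ 2.94960836e-01  2.69848688e-01 -4.70629242e-01  8.30330822e-01
 -1.97119249e-05  1.50875325e+00]
```

The tips really stand 7 mm behind the reported TCP near shut, against 25 mm ahead as described, so about 32 mm short. I'll lift, open and regrasp 33 mm lower.

```bash
python3 -m jog '[{"tx":0.1,"ty":0,"tz":-2,"rx":0,"ry":0,"rz":0,"fingers":0.2},{"tx":0.1,"ty":0,"tz":-2,"rx":0,"ry":0,"rz":0,"fingers":1},{"tx":0.1,"ty":0,"tz":-2,"rx":0,"ry":0,"rz":0,"fingers":1},{"tx":0.1,"ty":0,"tz":-2,"rx":0,"ry":0,"rz":0,"fingers":1},{"tx":0.1,"ty":0,"tz":-2,"rx":0,"ry":0,"rz":0,"fingers":1},{"tx":0.1,"ty":0,"tz":-2,"rx":0,"ry":0,"rz":0,"fingers":1},{"tx":0.1,"ty":0,"tz":0,"rx":0,"ry":0,"rz":0,"fingers":1},{"tx":0.1,"ty":0,"tz":1.5,"rx":0,"ry":0,"rz":0,"fingers":1},{"tx":0.1,"ty":0,"tz":2.5,"rx":0,"ry":0,"rz":0,"fingers":1},{"tx":0.1,"ty":0,"tz":3.3,"rx":0,"ry":0,"rz":0,"fingers":1},{"tx":0.1,"ty":0,"tz":3.3,"rx":0,"ry":0,"rz":0,"fingers":1},{"tx":0.1,"ty":0,"tz":3.3,"rx":0,"ry":0,"rz":0,"fingers":1}]'
python3 -m jog '[{"tx":0,"ty":0,"tz":0,"rx":0,"ry":0,"rz":0,"fingers":0.7},{"tx":0,"ty":0,"tz":0,"rx":0,"ry":0,"rz":0,"fingers":0.6},{"tx":0,"ty":0,"tz":0,"rx":0,"ry":0,"rz":0,"fingers":0.5},{"tx":0,"ty":0,"tz":0,"rx":0,"ry":0,"rz":0,"fingers":0.4},{"tx":0,"ty":0,"tz":0,"rx":0,"ry":0,"rz":0,"fingers":0.4},{"tx":0,"ty":0,"tz":0,"rx":0,"ry":0,"rz":0,"fingers":0.4},{"tx":0,"ty":0,"tz":0,"rx":0,"ry":0,"rz":0,"fingers":0.4}]'
```

```text
time: 5.4
tool_pos: [0.4184, 0.213, 0.0405]
tool_rot: [0.57, 0.821, 0.0, 0.0]
contact_force: [-0.8, -0.3, 1.0]
grip_width: 0.085
finger_force: 0.0
time: 6.1
tool_pos: [0.4185, 0.2131, 0.0409]
tool_rot: [0.57, 0.821, 0.0, 0.0]
contact_force: [-3.6, -0.7, 9.6]
grip_width: 0.0457
finger_force: 59.8
```

```bash
python3 -m jog '[{"tx":0,"ty":0,"tz":-0.5,"rx":0,"ry":0,"rz":0,"fingers":0.4},{"tx":0,"ty":0,"tz":-1.5,"rx":0,"ry":0,"rz":0,"fingers":0.4},{"tx":0,"ty":0,"tz":-3,"rx":0,"ry":0,"rz":0,"fingers":0.4},{"tx":0,"ty":0,"tz":-6,"rx":0,"ry":0,"rz":0,"fingers":0.4},{"tx":0,"ty":0,"tz":-10,"rx":0,"ry":0,"rz":0,"fingers":0.4},{"tx":0,"ty":0,"tz":-14,"rx":0,"ry":0,"rz":0,"fingers":0.4},{"tx":0,"ty":0,"tz":-17,"rx":0,"ry":0,"rz":0,"fingers":0.4},{"tx":0,"ty":0,"tz":-19,"rx":0,"ry":0,"rz":0,"fingers":0.4},{"tx":0,"ty":0,"tz":-19,"rx":0,"ry":0,"rz":0,"fingers":0.4},{"tx":0,"ty":0,"tz":-19,"rx":0,"ry":0,"rz":0,"fingers":0.4}]'
python3 - <<'E'
from h import *
print(todelta([.4995,-.178,.23],15.4))
E
```

```text
time: 7.1
tool_pos: [0.4181, 0.213, 0.2302]
tool_rot: [0.57, 0.821, 0.0, 0.0]
contact_force: [0.2, 0.2, -1.4]
grip_width: 0.0453
finger_force: 61.6
[array([-3.948e+01, -6.040e+00,  2.000e-02]), array([ 3.0000e-04, -3.0000e-04,  1.6591e+00])]
```

```bash
python3 -m jog '[{"tx":-1,"ty":-0.2,"tz":0,"rx":0,"ry":0,"rz":0.04,"fingers":0.4},{"tx":-3,"ty":-0.5,"tz":0,"rx":0,"ry":0,"rz":0.13,"fingers":0.4},{"tx":-6,"ty":-0.9,"tz":0,"rx":0,"ry":0,"rz":0.25,"fingers":0.4},{"tx":-9,"ty":-1.4,"tz":0,"rx":0,"ry":0,"rz":0.37,"fingers":0.4},{"tx":-12,"ty":-1.8,"tz":0,"rx":0,"ry":0,"rz":0.5,"fingers":0.4},{"tx":-15,"ty":-2.3,"tz":0,"rx":0,"ry":0,"rz":0.62,"fingers":0.4},{"tx":-18,"ty":-2.8,"tz":0,"rx":0,"ry":0,"rz":0.75,"fingers":0.4},{"tx":-21,"ty":-3.2,"tz":0,"rx":0,"ry":0,"rz":0.87,"fingers":0.4},{"tx":-24,"ty":-3.7,"tz":0,"rx":0,"ry":0,"rz":1.0,"fingers":0.4},{"tx":-27,"ty":-4.1,"tz":0,"rx":0,"ry":0,"rz":1.13,"fingers":0.4},{"tx":-30,"ty":-4.6,"tz":0,"rx":0,"ry":0,"rz":1.25,"fingers":0.4},{"tx":-33,"ty":-5,"tz":0,"rx":0,"ry":0,"rz":1.37,"fingers":0.4},{"tx":-36,"ty":-5.5,"tz":0,"rx":0,"ry":0,"rz":1.5,"fingers":0.4},{"tx":-38,"ty":-5.8,"tz":0,"rx":0,"ry":0,"rz":1.6,"fingers":0.4},{"tx":-39.5,"ty":-6,"tz":0,"rx":0,"ry":0,"rz":1.659,"fingers":0.4},{"tx":-39.5,"ty":-6,"tz":0,"rx":0,"ry":0,"rz":1.659,"fingers":0.4},{"tx":-39.5,"ty":-6,"tz":0,"rx":0,"ry":0,"rz":1.659,"fingers":0.4},{"tx":-39.5,"ty":-6,"tz":0,"rx":0,"ry":0,"rz":1.659,"fingers":0.4}]'
python3 - <<'E'
from h import *
s=r.read_state();w=P("wrist");a=r.get_image("wrist")
np.savez("w5.npz",**w);cv2.imwrite("pics/w5.png",a[:,:,::-1])
print(s["q"].round(3),s["tool_pos"],Ro.from_quat(s["tool_rot"]).as_matrix()[:,0])
E
```

```text
time: 8.9
tool_pos: [0.4995, -0.1775, 0.23]
tool_rot: [0.991, 0.134, -0.0, -0.0]
contact_force: [0.3, 0.4, -0.5]
grip_width: 0.0451
finger_force: 61.7
[-0.495  0.27  -0.015  1.287  0.     2.377] [ 0.49954063 -0.17751436  0.2299748 ] [ 9.63838075e-01  2.66488047e-01 -5.34648247e-04]
```

View pics/w5.png

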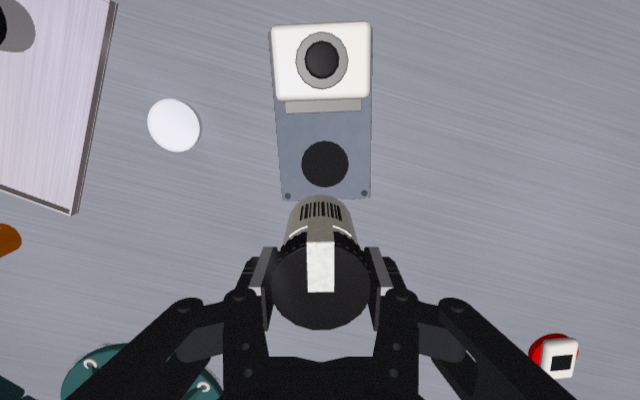

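The wrist view shows the held jar upright with its label up-image, the rest at (325,164), and the trigger at (322,60) in its collar on the housing. I'll fit these.

```bash
python3 - <<'E'
from h import *
w=dict(np.load("w5.npz"));im=cv2.imread("pics/w5.png")
def ell(x0,x1,y0,y1,t):
    m=(im[y0:y1,x0:x1].max(2)<t).astype(np.uint8)
    c=max(cv2.findContours(m,0,cv2.CHAIN_APPROX_NONE)[0],key=cv2.contourArea)
    e=cv2.fitEllipse(c);return np.array(e[0])+[x0,y0],e[1]
R,ra=ell(295,355,135,190,60);T,ta=ell(295,350,30,90,90)
print(R,ra,T,ta)
X=plane(w,R,.01);b=P("side");s0=(384.5,163)
X2=tri((w,R),(b,s0));Y=plane(w,T,.122);print(X,X2,Y, tri((w,T),(b,(340,122.4))), tri((w,T),(b,(340,122.4)),(P("scene"),(224.5,198))))
for A in (Y-X,): print(np.degrees(np.arctan2(A[1],A[0])),np.hypot(*A[:2]))
# base plate right & left edges (z=.008) for yaw
for p,q in (((277,105),(282,198)),((371,105),(370,197))):
    d=plane(w,p,.008)-plane(w,q,.008);print("edge",np.degrees(np.arctan2(d[1],d[0])))
print(todelta([X[0],X[1],.07],np.degrees(np.arctan2(Y[1]-X[1],Y[0]-X[0]))))
E
```

```text
[324.43002319 163.74749374] (44.37712860107422, 45.33070373535156) [321.51535988  59.40679741] (33.420413970947266, 36.7322998046875)
[ 0.50163703 -0.18158595  0.01      ] (array([ 0.50079111, -0.1818856 ,  0.00634351]), [np.float64(0.07677558503048783), np.float64(0.07677558503058192)]) [ 0.60520587 -0.148668    0.122     ] (array([ 0.60613253, -0.14838139,  0.11659218]), [np.float64(0.4409976162924966), np.float64(0.4409976162925036)]) (array([ 0.60653231, -0.1485258 ,  0.11556037]), [np.float64(0.7134775361401006), np.float64(0.7134602345146228), np.float64(0.7124360672021272)])
17.63215192281324 0.10867426543963261
edge 16.026761164798117
edge 17.98999798335378
[array([ 0.08,  0.46, 16.01]), array([-0.0004,  0.0003, -0.0378])]
```

```bash
python3 -m jog '[{"tx":0.1,"ty":0.45,"tz":1,"rx":0,"ry":0,"rz":-0.03,"fingers":0.4},{"tx":0.1,"ty":0.45,"tz":4,"rx":0,"ry":0,"rz":-0.03,"fingers":0.4},{"tx":0.1,"ty":0.45,"tz":8,"rx":0,"ry":0,"rz":-0.03,"fingers":0.4},{"tx":0.1,"ty":0.45,"tz":11,"rx":0,"ry":0,"rz":-0.03,"fingers":0.4},{"tx":0.1,"ty":0.45,"tz":14,"rx":0,"ry":0,"rz":-0.03,"fingers":0.4},{"tx":0.1,"ty":0.45,"tz":16,"rx":0,"ry":0,"rz":-0.03,"fingers":0.4},{"tx":0.1,"ty":0.45,"tz":17,"rx":0,"ry":0,"rz":-0.03,"fingers":0.4},{"tx":0.1,"ty":0.45,"tz":17.5,"rx":0,"ry":0,"rz":-0.03,"fingers":0.4},{"tx":0.1,"ty":0.45,"tz":17.5,"rx":0,"ry":0,"rz":-0.03,"fingers":0.4},{"tx":0.1,"ty":0.45,"tz":17.5,"rx":0,"ry":0,"rz":-0.03,"fingers":0.4}]'
python3 -m jog '[{"tx":0,"ty":0,"tz":0.2,"rx":0,"ry":0,"rz":0,"fingers":0.4},{"tx":0,"ty":0,"tz":0.4,"rx":0,"ry":0,"rz":0,"fingers":0.4},{"tx":0,"ty":0,"tz":0.4,"rx":0,"ry":0,"rz":0,"fingers":0.4}]'
```

```text
time: 9.95
tool_pos: [0.5027, -0.1823, 0.0562]
tool_rot: [0.989, 0.149, 0.001, 0.0]
contact_force: [1.1, -0.1, -0.3]
grip_width: 0.045
finger_force: 61.6
time: 10.25
tool_pos: [0.5022, -0.1822, 0.0513]
tool_rot: [0.989, 0.149, 0.0, 0.0]
contact_force: [-0.1, 0.1, -1.1]
grip_width: 0.0452
finger_force: 61.6
```

```bash
python3 -m jog '[{"tx":-0.1,"ty":-0.05,"tz":0.1,"rx":0,"ry":0,"rz":0,"fingers":0.4},{"tx":-0.1,"ty":-0.05,"tz":0.2,"rx":0,"ry":0,"rz":0,"fingers":0.4},{"tx":-0.1,"ty":-0.05,"tz":0.2,"rx":0,"ry":0,"rz":0,"fingers":0.4},{"tx":-0.1,"ty":-0.05,"tz":0.2,"rx":0,"ry":0,"rz":0,"fingers":0.4}]'
python3 - <<'E'
from h import *
b=r.get_image("side");w=r.get_image("wrist");p=P("side")
A=cv2.resize(b[100:200,310:420],(440,400),interpolation=cv2.INTER_CUBIC)
B=w[0:400,140:500]
cv2.imwrite("pics/s6.png",np.hstack([A,B])[:,:,::-1]); print(r.read_state()["contact_force"])
E
```

```text
time: 10.65
tool_pos: [0.5011, -0.182, 0.0493]
tool_rot: [0.989, 0.149, -0.0, -0.0]
contact_force: [-0.2, -0.0, -1.3]
grip_width: 0.0452
finger_force: 61.6
[-0.56009566 -0.76792967 -0.45956208]
```

View pics/s6.png

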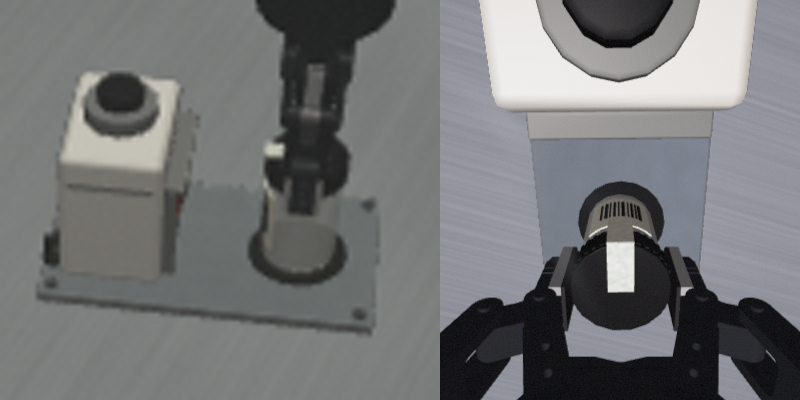

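The jar foot sits over the middle of the rest (side crop foot (298,255), rest centre (298,253)) with the label and strip facing the housing. I'll lower it in small steps until contact.

```bash
for i in 1; do python3 -m jog '[{"tx":0,"ty":0,"tz":0.1,"rx":0,"ry":0,"rz":0,"fingers":0.4},{"tx":0,"ty":0,"tz":0.1,"rx":0,"ry":0,"rz":0,"fingers":0.4}]'; done; python3 -m jog '[{"tx":0,"ty":0,"tz":0.06,"rx":0,"ry":0,"rz":0,"fingers":0.4},{"tx":0,"ty":0,"tz":0.06,"rx":0,"ry":0,"rz":0,"fingers":0.4}]'
```

```text
time: 10.95
tool_pos: [0.5011, -0.1819, 0.0482]
tool_rot: [0.989, 0.149, -0.0, -0.0]
contact_force: [0.3, 0.8, -1.8]
grip_width: 0.0455
finger_force: 61.6
time: 11.15
tool_pos: [0.5012, -0.1819, 0.048]
tool_rot: [0.989, 0.149, 0.0, 0.0]
contact_force: [-1.6, 0.9, 5.0]
grip_width: 0.0454
finger_force: 62.3
```

Contact at 5 N. I'll open, then rise.

```bash
python3 -m jog '[{"tx":0,"ty":0,"tz":0,"rx":0,"ry":0,"rz":0,"fingers":0.56},{"tx":0,"ty":0,"tz":0,"rx":0,"ry":0,"rz":0,"fingers":0.6},{"tx":0,"ty":0,"tz":0,"rx":0,"ry":0,"rz":0,"fingers":0.7},{"tx":0,"ty":0,"tz":0,"rx":0,"ry":0,"rz":0,"fingers":0.9},{"tx":0,"ty":0,"tz":0,"rx":0,"ry":0,"rz":0,"fingers":1},{"tx":0,"ty":0,"tz":0,"rx":0,"ry":0,"rz":0,"fingers":1},{"tx":0,"ty":0,"tz":-1,"rx":0,"ry":0,"rz":0,"fingers":1},{"tx":0,"ty":0,"tz":-3,"rx":0,"ry":0,"rz":0,"fingers":1},{"tx":0,"ty":0,"tz":-7,"rx":0,"ry":0,"rz":0,"fingers":1},{"tx":0,"ty":0,"tz":-11,"rx":0,"ry":0,"rz":0,"fingers":1},{"tx":0,"ty":0,"tz":-15,"rx":0,"ry":0,"rz":0,"fingers":1},{"tx":0,"ty":0,"tz":-18,"rx":0,"ry":0,"rz":0,"fingers":1},{"tx":0,"ty":0,"tz":-18,"rx":0,"ry":0,"rz":0,"fingers":1},{"tx":0,"ty":0,"tz":-18,"rx":0,"ry":0,"rz":0,"fingers":1}]'
python3 - <<'E'
from h import *
p=P("wrist");w=r.get_image("wrist");np.savez("w7.npz",**p)
cv2.imwrite("pics/w7.png",w[:,:,::-1])
for c in ("wrist",): print([ (round(d["conf"],2),d["xy"]) for d in r.cut_out(c,"trigger")])
E
```

```text
time: 12.55
tool_pos: [0.5012, -0.1821, 0.2284]
tool_rot: [0.989, 0.149, 0.001, 0.0]
contact_force: [0.7, -0.2, 0.2]
grip_width: 0.0854
finger_force: 0.0
[(0.95, [320.3, 61.9])]
```

View pics/w7.png

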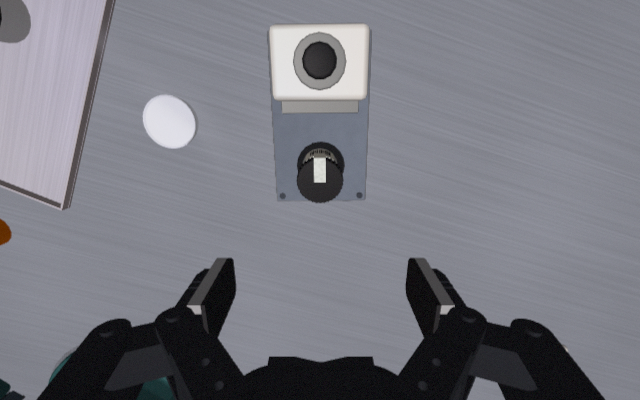

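The jar stands on the rest, with lid centre near (320,180), strip straight up toward the window, and the trigger at (320,61). Next I work out the trigger move.

```bash
python3 - <<'E'
from h import *
w=dict(np.load("w7.npz"))
c=plane(w,(320,182.5),.084);e=plane(w,(319.5,157.5),.084);d=e-c
print("jar",c,"yaw",np.degrees(np.arctan2(d[1],d[0])))
print("trig",plane(w,(319.7,61.2),.122), todelta([.606,-.149,.15]))
E
```

```text
jar [ 0.49969803 -0.18182818  0.084     ] yaw 18.244753192492617
trig [ 0.60446557 -0.14929921  0.122     ] [array([11.04, -0.02,  7.69])]
```

```bash
python3 -m jog '[{"tx":3,"ty":0,"tz":0,"rx":0,"ry":0,"rz":0,"fingers":0.5},{"tx":7,"ty":0,"tz":0,"rx":0,"ry":0,"rz":0,"fingers":0},{"tx":10.9,"ty":0,"tz":0,"rx":0,"ry":0,"rz":0,"fingers":0},{"tx":10.9,"ty":0,"tz":0,"rx":0,"ry":0,"rz":0,"fingers":0},{"tx":10.9,"ty":0,"tz":3,"rx":0,"ry":0,"rz":0,"fingers":0},{"tx":10.9,"ty":0,"tz":6,"rx":0,"ry":0,"rz":0,"fingers":0},{"tx":10.9,"ty":0,"tz":9,"rx":0,"ry":0,"rz":0,"fingers":0},{"tx":10.9,"ty":0,"tz":9.6,"rx":0,"ry":0,"rz":0,"fingers":0},{"tx":10.9,"ty":0,"tz":9.6,"rx":0,"ry":0,"rz":0,"fingers":0},{"tx":10.9,"ty":0,"tz":9.6,"rx":0,"ry":0,"rz":0,"fingers":0}]'
python3 - <<'E'
from h import *
w=P("wrist");b=r.get_image("side");p=P("side");s=r.read_state()
print(s["tool_pos"],s["contact_force"]);print([(round(d["conf"],2),d["xy"]) for d in r.cut_out("side","trigger")])
E
```

```text
time: 13.65
tool_pos: [0.6056, -0.1501, 0.1329]
tool_rot: [0.989, 0.149, 0.001, 0.0]
contact_force: [0.1, -0.4, -0.1]
grip_width: -0.0002
finger_force: 0.0
[ 0.60581708 -0.15021764  0.13314722] [ 1.11453571 -0.64702694 -0.31097824]
[(0.58, [349.5, 157.0])]
```

```bash
python3 -m jog '[{"tx":0,"ty":0.1,"tz":0.7,"rx":0,"ry":0,"rz":0,"fingers":0},{"tx":0,"ty":0.1,"tz":1.3,"rx":0,"ry":0,"rz":0,"fingers":0},{"tx":0,"ty":0.1,"tz":1.3,"rx":0,"ry":0,"rz":0,"fingers":0}]'; for i in 1; do python3 -m jog '[{"tx":0,"ty":0,"tz":0.4,"rx":0,"ry":0,"rz":0,"fingers":0},{"tx":0,"ty":0,"tz":0.4,"rx":0,"ry":0,"rz":0,"fingers":0}]';  python3 -m jog '[{"tx":0,"ty":0,"tz":0.3,"rx":0,"ry":0,"rz":0,"fingers":0},{"tx":0,"ty":0,"tz":0.3,"rx":0,"ry":0,"rz":0,"fingers":0}]'; done
```

```text
time: 14.05
tool_pos: [0.6051, -0.1507, 0.1178]
tool_rot: [0.989, 0.149, -0.001, -0.0]
contact_force: [-0.1, 0.1, -0.4]
grip_width: -0.0002
finger_force: 0.0
time: 14.25
tool_pos: [0.6054, -0.1508, 0.1142]
tool_rot: [0.989, 0.149, -0.0, -0.0]
contact_force: [0.2, -1.4, 0.3]
grip_width: -0.0003
finger_force: 0.0
time: 14.45
tool_pos: [0.6056, -0.1509, 0.1115]
tool_rot: [0.989, 0.149, 0.0, 0.0]
contact_force: [0.9, 0.1, 1.2]
grip_width: 0.0
finger_force: 0.6
```

Contact is starting near TCP z = 0.112. I'll continue in small steps.

```bash
python3 -m jog '[{"tx":0,"ty":0,"tz":0.3,"rx":0,"ry":0,"rz":0,"fingers":0},{"tx":0,"ty":0,"tz":0.3,"rx":0,"ry":0,"rz":0,"fingers":0}]'; python3 -m jog '[{"tx":0,"ty":0,"tz":0.2,"rx":0,"ry":0,"rz":0,"fingers":0},{"tx":0,"ty":0,"tz":0.2,"rx":0,"ry":0,"rz":0,"fingers":0}]'; python3 -m jog '[{"tx":0,"ty":0,"tz":0.1,"rx":0,"ry":0,"rz":0,"fingers":0},{"tx":0,"ty":0,"tz":0.1,"rx":0,"ry":0,"rz":0,"fingers":0}]'
```

```text
time: 14.65
tool_pos: [0.6057, -0.1509, 0.1086]
tool_rot: [0.989, 0.149, 0.0, 0.0]
contact_force: [-0.5, -0.6, 2.4]
grip_width: -0.0001
finger_force: 1.3
time: 14.85
tool_pos: [0.6057, -0.1509, 0.1067]
tool_rot: [0.989, 0.149, 0.0, 0.0]
contact_force: [1.0, 0.7, 3.7]
grip_width: 0.0002
finger_force: 1.8
time: 15.05
tool_pos: [0.6057, -0.1509, 0.106]
tool_rot: [0.989, 0.149, 0.0, 0.0]
contact_force: [-0.3, 0.4, 5.4]
grip_width: 0.0001
finger_force: 2.8
```

```bash
python3 -m jog '[{"tx":0,"ty":0,"tz":0.07,"rx":0,"ry":0,"rz":0,"fingers":0},{"tx":0,"ty":0,"tz":0.07,"rx":0,"ry":0,"rz":0,"fingers":0},{"tx":0,"ty":0,"tz":0.07,"rx":0,"ry":0,"rz":0,"fingers":0}]'
```

```text
time: 15.35
tool_pos: [0.6058, -0.1509, 0.1059]
tool_rot: [0.989, 0.149, 0.001, 0.0]
contact_force: [-2.2, 0.5, 13.4]
grip_width: -0.0002
finger_force: 6.5
```

The tool stopped moving while the force rose to 13 N: the trigger is at its bottom stop. I'll release and rise.

```bash
python3 -m jog '[{"tx":0,"ty":0,"tz":-0.5,"rx":0,"ry":0,"rz":0,"fingers":0},{"tx":0,"ty":0,"tz":-1.5,"rx":0,"ry":0,"rz":0,"fingers":0},{"tx":0,"ty":0,"tz":-4,"rx":0,"ry":0,"rz":0,"fingers":0},{"tx":0,"ty":0,"tz":-8,"rx":0,"ry":0,"rz":0,"fingers":0},{"tx":0,"ty":0,"tz":-12,"rx":0,"ry":0,"rz":0,"fingers":0},{"tx":-9,"ty":0,"tz":-13,"rx":0,"ry":0,"rz":0,"fingers":0},{"tx":-10.6,"ty":0,"tz":-13,"rx":0,"ry":0,"rz":0,"fingers":0},{"tx":-10.6,"ty":0,"tz":-13,"rx":0,"ry":0,"rz":0,"fingers":0},{"tx":-10.6,"ty":0,"tz":-13,"rx":0,"ry":0,"rz":0,"fingers":0},{"tx":-10.6,"ty":0,"tz":-13,"rx":0,"ry":0,"rz":0,"fingers":0}]'
python3 - <<'E'
from h import *
w=P("wrist");im=r.get_image("wrist")
u=proj(w,np.array([.4997,-.1818,.084])).round().astype(int);print(u)
x0,y0=u-[35,40]; sub=im[y0:y0+70,x0:x0+70].astype(int)
m=(sub.min(2)>170).astype(np.uint8)
for q in cv2.findContours(m,0,cv2.CHAIN_APPROX_NONE)[0]:
    if cv2.contourArea(q)>60:
        b=cv2.boundingRect(q);x=x0+b[0]+b[2]/2
        c=plane(w,(x,y0+b[1]+b[3]),.084);e=plane(w,(x,y0+b[1]),.084);print(b,c,e)
E
```

```text
time: 16.35
tool_pos: [0.5049, -0.182, 0.2351]
tool_rot: [0.989, 0.149, 0.0, -0.0]
contact_force: [0.4, 1.2, -0.7]
grip_width: -0.0003
finger_force: 0.0
[319 184]
(29, 16, 12, 24) [ 0.49952576 -0.18170549  0.084     ] [ 0.52384573 -0.17423528  0.084     ]
```

The jar is unmoved (strip inner end at (0.4995, -0.1817), direction about 17°) and the arm is clear. Handing in.

```bash
python3 -c "
from cell import r
print(r.finish_job())"
```

```text
the job is handed in; nothing more can be done
None
```

The jar stands on the reader's rest with its label to the window, the trigger was pressed to its stop and released, and the job is handed in; no verdict came back, and the trigger's return was not checked by camera.

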